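# Hold a teaspoon level over the dish

### The job

Draw the teaspoon up out of its compartment in the white upper tier, turn it level with the hollow of its bowl facing up, and hold it still with the bowl about a hand's breadth above the middle of the small glass dish, ready to be filled. The fork, the dish, the jug, the brush and the kettle stay where they are. Finish while still holding the spoon up there in the gripper: do not put it down or let it go.

Things in the scene. Friction and masses are not known exactly. Their poses are not given: they have to be found in the camera images.
- tiers: Stack of two plastic tiers, fixed on the worktop: grey below, white above, 200 mm deep (x), 190 mm wide (y), white rim 151 mm above the worktop. Origin: middle of the footprint; -x is its front, towards the robot (turned up to 0.35 rad), z up. Along its front the white tier has three open compartments; behind them stand two lidded jars, tops 162 mm above the worktop.
- left_bay (a point): Middle of the mouth (at rim height) of the compartment at the tiers' +y end. Each compartment: 50 mm front to back, 59 mm wide, 57 mm from floor to rim, walls 3 mm. Spoon and fork stand in the two outer ones (which is which varies); the middle one holds only paper sachets, below the rim. Axes as the tiers'.
- right_bay (a point): Middle of the mouth (at rim height) of the compartment at the tiers' -y end. Axes as the tiers'.
- spoon: Steel teaspoon, 145 mm long, 32 g, shorter than the fork. x along it from handle end to bowl tip, y across, z out of the bowl's hollow: z straight up is level, hollow up. Origin under the handle, 74.4 mm from the tip. It stands loose, tip in the bay's rear floor corner, leaning 40 degrees from upright over the front wall: handle slopes up towards the robot, hollow faces up and rearward.
- spoon_grip (a point): Mid handle, 23 mm from its end, at x = -0.0476, z = 0.0015 in the spoon's frame; here the handle is 12.5 mm wide (over its last 40 mm; 6 mm at the neck) and 3 mm thick. At the start about 37 mm above the tier's rim; 70 mm of handle sticks out beyond the rim. Axes as the spoon's.
- spoon_bowl (a point): Middle of the bowl's mouth, level with the bowl's rim, 24.5 mm from the tip, at x = +0.0499, z = 0.003 in the spoon's frame. Bowl 47 mm long, 31 mm wide, belly 8 mm below its rim. Axes as the spoon's.
- spoon_tip (a point): Tip of the bowl, at x = +0.0744, z = 0.0014 in the spoon's frame.
- dish: Small round clear glass dish standing on the worktop, 110 mm across the rim, 64 mm at the foot, 35 mm high, wall 4 mm, 160 g. Origin: middle of its underside.
- fork: Steel table fork, 195 mm long, 24 mm wide at the tines, leaning in the other outer compartment just as the spoon does, tines down; its handle (14 mm wide) sticks out 120 mm beyond the rim, to about 92 mm above it. Origin under the handle at the rim, x towards the tines. To be left alone.
- jug: Clear plastic jug, round, 112 mm across the rim, 150 mm high, with a loop handle on its +y side reaching 96 mm from its axis. Origin: middle of its underside. To be left alone.
- brush: Short bottle brush lying on the worktop, 185 mm long, up to 35 mm high: round white bristle head towards its +x, yellow handle towards -x. Origin: between head and handle on the worktop. To be left alone.
- kettle: Red enamel kettle, 200 mm across, 231 mm high over its upright bail handle, spout on its -y side reaching 145 mm from its axis. Origin: middle of its underside. To be left alone.
Mind the look-alikes: they are no part of the job. Several things have the shape of the spoon; the one meant has the colours described above.

How it is judged:
By the outcome, as a careful person would: the job done as asked, in the order asked, and still so for the second after the job is handed in, while the arm keeps its last pose, push and grip.
It also fails if it takes over 38 s, if anything falls off the work surface, if the arm or the gripper's body presses on something with over 40 N, if the wrist force passes 120 N, or if a joint passes its speed limit or range.

### The arm

A 6-joint arm with a two-finger parallel gripper is mounted at the origin on the work surface. World frame = base frame: x ahead of the robot, y to its left, z up, the work surface at z = 0. Lengths are in m, angles in rad, forces in N, time in s.
With the tool pointing down it reaches from about 0.35 to 0.975 m from the base axis. Payload 4.9 kg.
Tool frame: the origin (TCP) lies midway between the tips of the shut fingers; the grasp point (between the pads) lies manip.grip_depth behind it (manip.grip_depth is the distance from the TCP to the grasp point, in m); z points along the fingers, x is the direction in which the jaws open and shut, and the axes are right-handed (so a half turn about z gives the same grasp; the last joint's range is limited). The gripper opens to 85 mm and grips with 20 to 120 N. Pads are 22 mm wide; open, the fingers measure 114 mm over their backs; the gripper's body (76 mm by 85 mm) begins 54 mm behind the grasp point. The pads swing forward as they close: fully open they stand 13 mm farther back than shut.
Start: joints at [-1.458, 0.053, 1.613, -0, 1.476, -0.119], TCP at [0.144, -0.608, 0.231] pointing down, gripper open.
Joint ranges: [-3.01, 3.01], [-1.01, 2.22], [0.06, 2.58], [-1.02, 4.17], [0.09, 2.62], [-3.14, 3.14]. Speed limits (rad/s): [2.57, 2.57, 3.14, 3.14, 3.14, 3.14].

### API

Orientations are given as a unit quaternion [w, x, y, z].
In Python, from plant import state, grab_frame, ticket, manip gives the robot as it stands.
- The arm moves only by the tool carry_out, never from a script. Its argument "moves" is a list that holds one entry, the list of rows, each a list of 7 numbers: the turn, a rotation vector about the tool's x, y, z each as a share of 5 degrees, from -1 to 1, then the shift along the tool's x, y, z each as a share of 0.04 m, from -1 to 1, then the gripper command: -1 is shut, 1 is fully open, values between are in proportion. A call has 1 to 8 rows; each row shifts and turns the commanded pose from where the row before left it, along the tool's axes as they then stand; what a row does not reach is not made up. A row lasts 1/12 s, in which the tool goes at most 41.7 mm and 7.16 degrees, less where a joint would pass 70% of its speed; a pose out of reach is approached as far as the arm can. A call with a number of a shift or a turn outside -1 to 1 is refused whole. A call with a gripper value outside its range is refused whole. The fingers move at their own pace and stop on an object; the grip force is fixed at half the most. Time passes only in rows, so rows that do not move let the fingers close. It gives the time, the measured TCP pose, the force and the opening at its end, in the units of the state.
- state(): the state, without advancing time (a new reading comes with each control period).
- grab_frame(name): name is "scene" or "side" or "wrist"; returns a dict with "frame" (420x560x3 uint8, red, green, blue), "z_map" (420x560 float32, m along the optical axis (not along the pixel's ray), 0 where there is no reading), "K" (3x3 intrinsics, pixels), "world_from_camera" (4x4, takes a point from camera to world coordinates); the wrist camera has in their place "hand_eye" (4x4, takes a point from camera to tool coordinates, whose origin is the TCP and whose axes are the tool frame's). Camera axes: x right, y down, z forward; pixel columns grow to the right and rows downward; lengths in m; the calibration is good to about 2 mm. A picture is of the moment at which its call begins: read the wrist's pose just before it.
- ticket.job_done(): hands the job in, once; it reports no verdict.
The state is a dict: "time": time; "joint_pos": joint angles; "joint_vel": joint speeds; "joint_efforts": joint torques, N m; "tool_pos": TCP position; "tool_rot": TCP orientation; "contact_force": force on the tool from outside, world axes, zero at the start; "ft_torque": the same for the moment, N m; "gripper_width": opening from 0.0 (shut) to 1.0 (fully open).
Only numpy, scipy, OpenCV 4.12 (cv2) and the standard library are available. Lean on these libraries where they do the work, as an engineer would, in place of code of your own. Each camera call takes 0.05 s, during which the arm holds its last target.

## Working session

There is one attempt and no reset: what is moved stays moved. The work goes in short steps, Python scripts to look and compute and a tool call to move; the robot and the scene stay as the last step left them, time stands still between calls to the robot, and variables do not carry over. Pictures are saved under pics/ and viewed, and the job is handed in when it is done.

Besides the shell and the picture viewer there is one more tool, called after "Call:" as a command line: name --argument value ..., lists and objects as JSON in quotes. carry_out: Moves the arm, as the interface text tells. Shift numbers are shares of 0.04 m and turn numbers shares of 5 degrees, none past 1 either way. Its arguments: {"type":"object","properties":{"moves":{"type":"array"}},"required":["moves"]}

```bash
ls; mkdir -p pics; cat > h.py <<'E'
import numpy as np, cv2, pickle
from scipy.spatial.transform import Rotation as R
from plant import state, grab_frame, ticket, manip
def T(s):
    q=s["tool_rot"]; M=np.eye(4); M[:3,:3]=R.from_quat([q[1],q[2],q[3],q[0]]).as_matrix(); M[:3,3]=s["tool_pos"]; return M
def snap(name,out):
    s=state(); f=grab_frame(name); 
    f["W"]=np.array(f["world_from_camera"]) if name!="wrist" else T(s)@np.array(f["hand_eye"])
    cv2.imwrite(f"pics/{out}.png",f["frame"][:,:,::-1]); pickle.dump(dict(f),open(f"pics/{out}.pkl","wb")); return f
def load(out): return pickle.load(open(f"pics/{out}.pkl","rb"))
def pt(f,u,v,z=None):
    K=np.array(f["K"]); z=f["z_map"][int(v),int(u)] if z is None else z
    return (f["W"]@np.array([(u-K[0,2])/K[0,0]*z,(v-K[1,2])/K[1,1]*z,z,1]))[:3]
def cloud(f):
    K=np.array(f["K"]);z=f["z_map"];v,u=np.mgrid[:z.shape[0],:z.shape[1]]
    p=np.stack([(u-K[0,2])/K[0,0]*z,(v-K[1,2])/K[1,1]*z,z,np.ones_like(z)],-1)
    return (p@f["W"].T)[...,:3]
def proj(f,p):
    c=np.linalg.inv(f["W"])@np.append(p,1); c=np.array(f["K"])@c[:3]; return c[:2]/c[2]
E
python3 - <<'E'
from h import *
print(state(), manip.grip_depth)
for n in ["scene","side","wrist"]:
    f=snap(n,n+"0"); print(n,f["K"],f["W"])
E
```

```text
pics
{'time': 0.0, 'joint_pos': array([-1.45799716e+00,  5.33494791e-02,  1.61431264e+00, -5.18351961e-06,
        1.47600390e+00, -1.18987000e-01]), 'joint_vel': array([ 0.00164591,  0.00209543,  0.00094514, -0.00056291,  0.0005006 ,
       -0.00052216]), 'joint_efforts': array([-3.02397702e-04, -3.93683589e+01, -3.70174277e+01, -1.34553461e-04,
        7.19213524e-03,  1.00523238e-05]), 'tool_pos': array([ 0.1435079 , -0.60765166,  0.23005647]), 'tool_rot': array([-7.33492338e-04,  7.84128640e-01, -6.20597455e-01, -7.32604841e-04]), 'contact_force': array([ 0.10393357,  0.38960715, -0.40025198]), 'ft_torque': array([ 0.02912615, -0.00485203, -0.07584377]), 'gripper_width': 1.00020019550824} 0.0187
scene [[476.37242697   0.         278.31590646]
 [  0.         476.37242697 209.82997189]
 [  0.           0.           1.        ]] [[ 0.26989677  0.77225418 -0.57513409  1.23127895]
 [ 0.96275235 -0.22650342  0.14766214 -0.20611901]
 [-0.01623713 -0.59356523 -0.80462207  1.06763416]
 [ 0.          0.          0.          1.        ]]
side [[405.30417768   0.         281.01666144]
 [  0.         405.30417768 207.47871463]
 [  0.           0.           1.        ]] [[-0.89265592 -0.28318955  0.35066948  0.18312194]
 [-0.45070528  0.57027221 -0.68677096  0.6898668 ]
 [-0.0054907  -0.77109875 -0.63669189  0.82682772]
 [ 0.          0.          0.          1.        ]]
wrist [[299.80465858   0.         276.73571384]
 [  0.         299.80465858 212.86357982]
 [  0.           0.           1.        ]] [[ 0.22979691 -0.92911406 -0.28972477  0.21727105]
 [-0.97323668 -0.21996939 -0.06651183 -0.59119646]
 [-0.00193351  0.29725499 -0.95479617  0.37235104]
 [ 0.          0.          0.          1.        ]]
```

View pics/scene0.png

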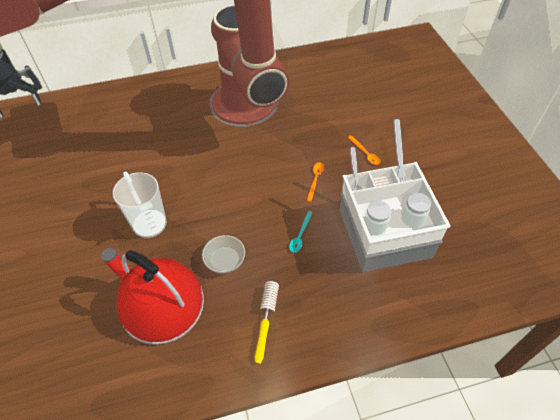

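View pics/side0.png

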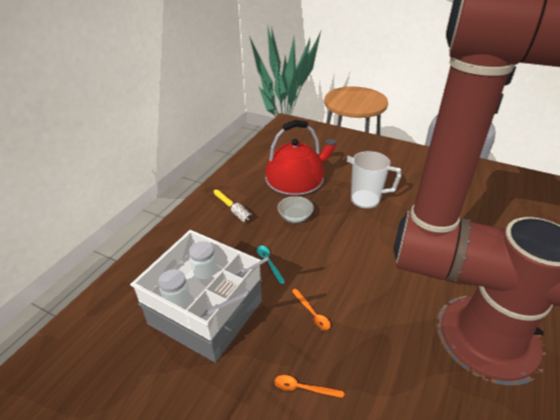

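View pics/wrist0.png

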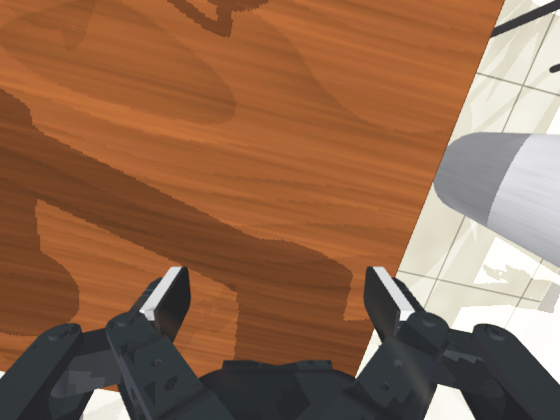

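Candidates: a short steel handle at scene (353,160), a long steel handle (399,140; the fork), orange spoons (315,180) and (365,150), and a teal one (300,232). By the description I choose the short steel handle at the −y bay. Next is the close crop and measurement.

```bash
python3 - <<'E'
from h import *
f=load("scene0"); g=load("side0")
a=cv2.resize(f["frame"][110:270,320:460],None,fx=4,fy=4,interpolation=cv2.INTER_CUBIC)[:,:,::-1]
b=cv2.resize(g["frame"][225:360,125:285],None,fx=4.,fy=4.,interpolation=cv2.INTER_CUBIC)[:,:,::-1]
cv2.imwrite("pics/ca.png",a[:600]);cv2.imwrite("pics/cb.png",b)
C=cloud(f);D=cloud(g)
for n,X in(("scene",C),("side",D)):
    P=X.reshape(-1,3); 
    m=(P[:,2]>.145)&(P[:,2]<.157)&(P[:,0]>.3)&(P[:,0]<.9)&(P[:,1]>-.15)&(P[:,1]<.35)
    print(n,m.sum(),P[m].min(0),P[m].max(0)); 
    q=P[m][:,:2].astype(np.float32); 
    print(cv2.minAreaRect(q))
for v in range(146,190,4):
    for u in range(346,364,2): 
        p=C[v,u]; print("%d,%d:%s"%(u,v,np.round(p,3)),end=" ") if p[2]>.05 else None
    print()
E
```

```text
scene 1417 [0.51626074 0.13566233 0.14500266] [0.73188067 0.34598007 0.15692054]
((0.6243858337402344, 0.23943747580051422), (0.2009863257408142, 0.20933696627616882), 86.4760971069336)
side 1586 [0.51372836 0.13623159 0.14501767] [0.72827855 0.34463109 0.15695175]
((0.6210486888885498, 0.23962414264678955), (0.2005503624677658, 0.20806357264518738), 87.1311264038086)

350,150:[0.483 0.174 0.2  ] 352,150:[0.483 0.18  0.198] 354,150:[0.486 0.184 0.2  ] 
352,154:[0.492 0.177 0.194] 354,154:[0.493 0.182 0.194] 362,154:[ 1.231 -0.206  1.068] 
352,158:[0.5   0.174 0.188] 354,158:[0.499 0.18  0.186] 356,158:[0.499 0.186 0.184] 
352,162:[0.502 0.175 0.176] 354,162:[0.504 0.179 0.176] 356,162:[0.505 0.184 0.176] 
352,166:[0.51  0.173 0.169] 354,166:[0.511 0.178 0.169] 356,166:[0.511 0.183 0.168] 
354,170:[0.519 0.175 0.164] 356,170:[0.522 0.179 0.166] 
350,174:[0.52  0.165 0.153] 352,174:[0.522 0.17  0.154] 354,174:[0.525 0.174 0.155] 356,174:[0.525 0.179 0.154] 358,174:[0.521 0.187 0.147] 360,174:[0.525 0.191 0.149] 362,174:[0.525 0.196 0.148] 
346,178:[0.532 0.15  0.156] 348,178:[0.519 0.162 0.137] 350,178:[0.52  0.167 0.137] 352,178:[0.523 0.171 0.139] 354,178:[ 1.231 -0.206  1.068] 356,178:[0.535 0.176 0.15 ] 358,178:[0.524 0.188 0.134] 360,178:[0.522 0.194 0.13 ] 362,178:[0.525 0.198 0.132] 
346,182:[0.543 0.146 0.154] 348,182:[0.542 0.152 0.151] 350,182:[0.522 0.168 0.123] 352,182:[0.523 0.173 0.122] 354,182:[0.523 0.179 0.12 ] 356,182:[0.535 0.178 0.135] 358,182:[0.524 0.19  0.118] 360,182:[0.523 0.196 0.114] 362,182:[0.522 0.203 0.111] 
346,186:[0.541 0.149 0.135] 348,186:[0.554 0.147 0.151] 350,186:[0.519 0.171 0.102] 352,186:[0.521 0.176 0.102] 354,186:[0.524 0.18  0.105] 356,186:[0.541 0.177 0.126] 358,186:[0.543 0.182 0.126] 360,186:[0.547 0.185 0.13 ] 362,186:[0.526 0.203 0.099]
```

View pics/ca.png

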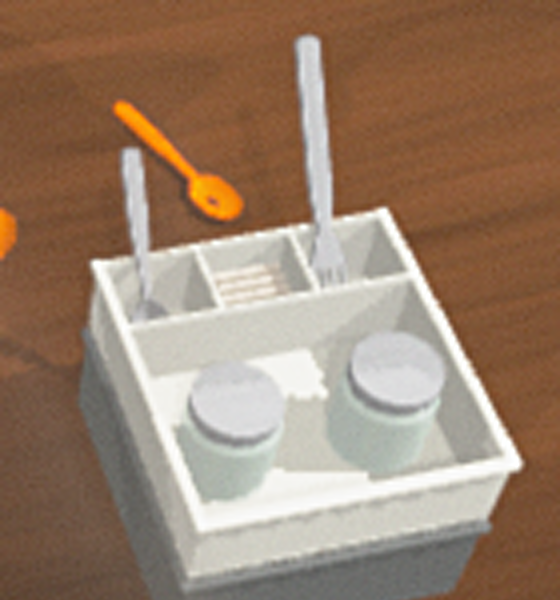

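View pics/cb.png

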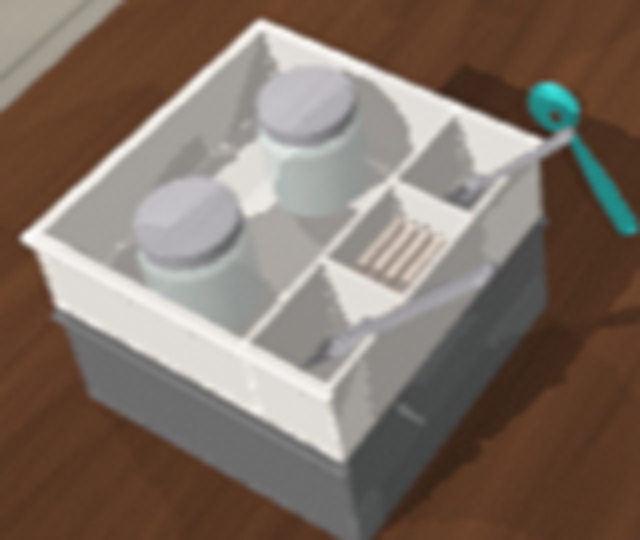

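```bash
python3 - <<'E'
from h import *
for n in("scene0","side0"):
    f=load(n);C=cloud(f);P=C.reshape(-1,3)
    m=(P[:,2]>.160)&(P[:,2]<.23)&(P[:,0]>.44)&(P[:,0]<.53)&(P[:,1]>.14)&(P[:,1]<.22)
    h=P[m]; c=np.median(h,0)
    l=cv2.fitLine(h.astype(np.float32),cv2.DIST_HUBER,0,.005,.005).ravel(); d=l[:3]*np.sign(l[0]); t=(h-l[3:])@d
    print(n,m.sum(),"dir",d,"c",l[3:],"ends",l[3:]+d*np.percentile(t,2),l[3:]+d*np.percentile(t,98))
    print(" at z=.188",l[3:]+d*(.188-l[5])/d[2])
    k=(P[:,2]>.147)&(P[:,2]<.156)&(P[:,0]>.5)&(P[:,0]<.76)&(P[:,1]>.12)&(P[:,1]<.36)
    q=P[k][:,:2]
    # fit rect by min outer lines via angle search: edges
    best=[]
    for a in np.radians(np.arange(-20,21,.5)):
        r=q@np.array([[np.cos(a),-np.sin(a)],[np.sin(a),np.cos(a)]])
        e=[np.sum(np.abs(r[:,0]-v)<.003) for v in np.arange(r[:,0].min(),r[:,0].max(),.002)]
        e2=[np.sum(np.abs(r[:,1]-v)<.003) for v in np.arange(r[:,1].min(),r[:,1].max(),.002)]
        best.append((max(e)+max(e2),np.degrees(a),[np.percentile(r[:,0],1),np.percentile(r[:,0],99),np.percentile(r[:,1],1),np.percentile(r[:,1],99)]))
    b=max(best); print(" tiers yaw",b); a=np.radians(b[1]); r=b[2]; print(np.array([[np.cos(a),-np.sin(a)],[np.sin(a),np.cos(a)]])@[(r[0]+r[1])/2,(r[2]+r[3])/2])
    # dish
    k=(P[:,2]>.024)&(P[:,2]<.045)&(P[:,0]>.4)&(P[:,0]<.9)&(P[:,1]>-.25)&(P[:,1]<.03)
    im=f["frame"]; idx=np.argwhere(k.reshape(C.shape[:2])); print(" dishpts",len(idx),P[k].min(0),P[k].max(0))
    print([ (u,v,np.round(C[v,u],3)) for u,v in ([(223,237),(203,255),(244,255),(223,272),(223,255)] if n=="scene0" else [(296,199),(278,209),(314,209),(296,221),(296,211)])])
# triangulate handle end
f=load("scene0");g=load("side0")
def tri(a,b):
    def Pm(f): return np.array(f["K"])@np.linalg.inv(f["W"])[:3]
    X=cv2.triangulatePoints(Pm(f),Pm(g),np.array(a,float).reshape(2,1),np.array(b,float).reshape(2,1)).ravel();X=X[:3]/X[3]
    print("tri",X,proj(f,X)-a,proj(g,X)-b)
tri((352.5,148),(267.5,258.5))
for (n,x0,y0,x1,y1) in(("scene0",195,230,250,280),("side0",270,190,325,230)):
    im=load(n)["frame"][y0:y1,x0:x1]; cv2.imwrite(f"pics/d{n}.png",cv2.resize(im,None,fx=8,fy=8)[:,:,::-1])
E
```

```text
scene0 118 dir [ 0.6519842  -0.04592092 -0.75684077] c [0.4986486  0.17912662 0.18476422] ends [0.48059668 0.18039806 0.20571939] [0.5179782  0.17776519 0.16232592]
 at z=.188 [0.49586114 0.17932294 0.188     ]
 tiers yaw (np.int64(394), np.float64(-3.0000000000000004), [np.float64(0.5096642527330703), np.float64(0.7145806100015759), np.float64(0.17291846639915462), np.float64(0.37030330336739237)])
[0.62549855 0.23920264]
 dishpts 684 [ 0.52958363 -0.24032409  0.02401827] [ 0.86611648 -0.07657024  0.04144774]
[(223, 237, array([ 0.536, -0.178,  0.033])), (203, 255, array([ 0.578, -0.237,  0.039])), (244, 255, array([ 0.604, -0.138,  0.034])), (223, 272, array([ 0.635, -0.199,  0.03 ])), (223, 255, array([ 0.571, -0.188,  0.005]))]
side0 54 dir [ 0.6381168  -0.06691493 -0.76702636] c [0.49630508 0.18240634 0.18269786] ends [0.47706805 0.18442359 0.20582107] [0.51474901 0.18047225 0.16052797]
 at z=.188 [0.49189404 0.1828689  0.188     ]
 tiers yaw (np.int64(462), np.float64(-3.0000000000000004), [np.float64(0.506165542669015), np.float64(0.7097674264187102), np.float64(0.17345440370142956), np.float64(0.37080316755567794)])
[0.62137541 0.23993734]
 dishpts 372 [ 0.52784574 -0.24088121  0.02401868] [ 0.83910954 -0.07607626  0.03769943]
[(296, 199, array([ 0.601, -0.234,  0.025])), (278, 209, array([ 0.643, -0.19 ,  0.001])), (314, 209, array([ 0.54 , -0.241,  0.001])), (296, 221, array([ 0.557, -0.141,  0.023])), (296, 211, array([ 0.585, -0.2  ,  0.007]))]
tri [0.4783709  0.18073703 0.20155351] [-0.6214706  -0.36866828] [-1.07826573  0.49015806]
```

View pics/dscene0.png

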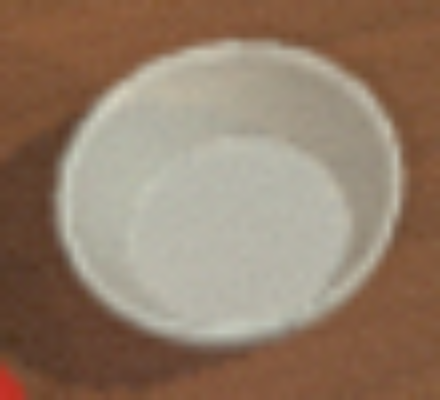

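View pics/dside0.png

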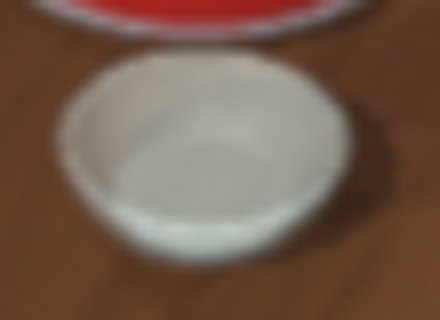

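```bash
python3 - <<'E'
from h import *
for n,pts in(("scene0",[(57,200),(402,175),(245,40),(215,345),(110,95),(340,75),(100,290),(340,280)]),("side0",[(58,140),(350,140),(205,48),(200,222),(100,80),(310,80),(110,200),(300,200)])):
    f=load(n); o=np.array((195,230) if n=="scene0" else (270,190)); C=f["W"][:3,3]; Q=[]
    for p in pts:
        u,v=np.array(p)/8+o; d=pt(f,u,v,1.)-C; Q.append((C+d*(.035-C[2])/d[2])[:2])
    Q=np.array(Q); (c,r)=cv2.minEnclosingCircle(Q.astype(np.float32)); 
    A=np.c_[2*Q,np.ones(len(Q))]; s=np.linalg.lstsq(A,(Q**2).sum(1),rcond=None)[0]
    print(n,"dish",s[:2],np.sqrt(s[2]+s[:2]@s[:2]))
    D=cloud(f).reshape(-1,3); im=f["frame"].reshape(-1,3).astype(int)
    k=(im[:,0]>150)&(im[:,1]<60)&(D[:,2]>.03)&(D[:,0]<1.1); print(" kettle red",D[k].min(0),D[k].max(0))
    k=(D[:,2]>.05)&(D[:,2]<.2)&(D[:,0]>.25)&(D[:,0]<.6)&(D[:,1]>-.5)&(D[:,1]<-.12)&(im[:,1]>100); print(" jug",np.percentile(D[k],[2,98],axis=0) if k.sum() else None)
E
```

```text
scene0 dish [ 0.58557036 -0.18657188] 0.05386993843628647
 kettle red [ 0.57336259 -0.45623071  0.03002583] [ 0.76843326 -0.26047956  0.21993776]
 jug [[ 0.36026539 -0.44745259  0.05370696]
 [ 0.58007357 -0.31116604  0.1522273 ]]
side0 dish [ 0.58105404 -0.18776338] 0.05367915397526713
 kettle red [ 0.18312194 -0.43747424  0.03004173] [0.75976033 0.6898668  0.82682772]
 jug [[ 0.32644234 -0.41575883  0.05319604]
 [ 0.46420984 -0.30805152  0.15061689]]
```

Call:
carry_out --moves '[[[0,0,0,0,-0.5,-1,1],[0,0,0,0,-0.5,-1,1],[0,0,0,0,-1,-1,1],[0,0,0,-0.5,-1,-1,1],[0,0,0,-1,-1,0,1],[0,0,0,-1,-1,0,1],[0,0,0,-1,-0.5,0,1],[0,0,0,-1,-0.5,0,1]]]'

```text
time: 0.82
tool_pos: [0.296, -0.4192, 0.3625]
tool_rot: [-0.0, 0.784, -0.62, -0.0]
contact_force: [0.7, -0.3, 0.3]
gripper_width: 1.003
```

Call:
carry_out --moves '[[[0,0,0,-1,-0.6,0,1],[0,0,0,-1,-0.6,0,1],[0,0,0,-1,-0.6,0,1],[0,0,0,-1,-0.6,0,1],[0,0,0,-1,-0.6,0,1],[0,0,0,-1,-0.6,0,1],[0,0,0,-1,-0.6,0,1],[0,0,0,-1,-0.6,0,1]]]'

```text
time: 1.48
tool_pos: [0.3965, -0.1015, 0.363]
tool_rot: [-0.0, 0.784, -0.621, 0.0]
contact_force: [2.5, 0.5, -0.8]
gripper_width: 0.996
```

Call:
carry_out --moves '[[[0,0,1,0,0,0,1],[0,0,1,0,0,0,1],[0,0,1,0,0,0,1],[0,0,0.5,0,0,0,1],[0,0,0,0,0,0,1]]]'

```text
time: 1.9
tool_pos: [0.3965, -0.1032, 0.3628]
tool_rot: [-0.0, -0.681, 0.733, 0.0]
contact_force: [0.5, 1.0, 0.3]
gripper_width: 0.998
```

Call:
carry_out --moves '[[[0,0,0,-1,-0.35,0,1],[0,0,0,-1,-0.35,0,1],[0,0,0,-1,-0.35,0,1],[0,0,0,-1,-0.35,0,1],[-0.5,0,0,-1,-0.35,0.2,1],[-1,0,0,-1,-0.35,0.3,1],[-1,0,0,-0.6,-0.2,0.3,1],[-0.5,0,0,-0.6,-0.2,0.2,1]]]'

```text
time: 2.57
tool_pos: [0.5114, 0.1725, 0.3189]
tool_rot: [-0.091, -0.675, 0.725, 0.097]
contact_force: [-0.2, -0.4, -0.4]
gripper_width: 1.004
```

Call:
carry_out --moves '[[[0,0,0,0,0,0,1],[0,0,0,0,0,0,1]]]'

```text
time: 2.73
tool_pos: [0.5108, 0.1711, 0.3186]
tool_rot: [-0.091, -0.675, 0.725, 0.097]
contact_force: [-0.1, -0.3, 1.0]
gripper_width: 1.002
```

```bash
python3 - <<'E'
from h import *
f=snap("wrist","w1"); s=state(); print(s["tool_pos"],s["joint_pos"]); print(T(s))
for p in[(.495,.18,.187),(.479,.181,.203),(.518,.178,.162)]: print(proj(f,p))
E
```

```text
[0.51078201 0.17049263 0.32031364] [ 0.15358024 -0.02632083  1.56170339  0.06035668  1.8623667   1.80692004]
[[-7.25005153e-02 -9.63076745e-01 -2.59281427e-01  5.10782014e-01]
 [-9.97368229e-01  7.01482987e-02  1.83257067e-02  1.70492627e-01]
 [ 5.39089079e-04  2.59927681e-01 -9.65627936e-01  3.20313645e-01]
 [ 0.00000000e+00  0.00000000e+00  0.00000000e+00  1.00000000e+00]]
[267.50985052 183.95896079]
[267.51146364 207.72664823]
[268.14663793 150.41106523]
```

View pics/w1.png

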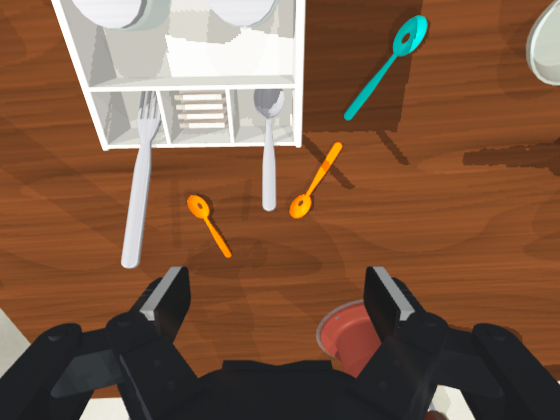

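The wrist view confirms the choice: steel spoon, bowl at (268,100), handle end at (268,210), which matches the projected estimate within 2 px. Next I'll descend.

Call:
carry_out --moves '[[[0,0,0,-0.19,-0.46,0.5,1],[0,0,0,0,0,0.8,1],[0,0,0,0,0,0.8,1],[0,0,0,0,0,0.6,1],[0,0,0,0,0,0.3,1],[0,0,0,0,0,0,1]]]'

```text
time: 3.28
tool_pos: [0.4962, 0.1781, 0.1985]
tool_rot: [-0.09, -0.674, 0.727, 0.096]
contact_force: [-0.6, 0.4, -0.0]
gripper_width: 0.998
```

```bash
python3 - <<'E'
from h import *
s=state(); print(T(s)); f=snap("wrist","w2")
for p in[(.495,.18,.187),(.479,.181,.203),(.518,.178,.162)]: print(proj(f,p))
E
```

```text
[[-7.43599484e-02 -9.62416159e-01 -2.61200565e-01  4.96156915e-01]
 [-9.97231026e-01  7.20100843e-02  1.85695574e-02  1.78094822e-01]
 [ 9.37432644e-04  2.61858139e-01 -9.65105920e-01  1.98524986e-01]
 [ 0.00000000e+00  0.00000000e+00  0.00000000e+00  1.00000000e+00]]
[272.16613044 257.55908747]
[272.3964425  299.38417814]
[272.84988871 199.74073354]
```

View pics/w2.png

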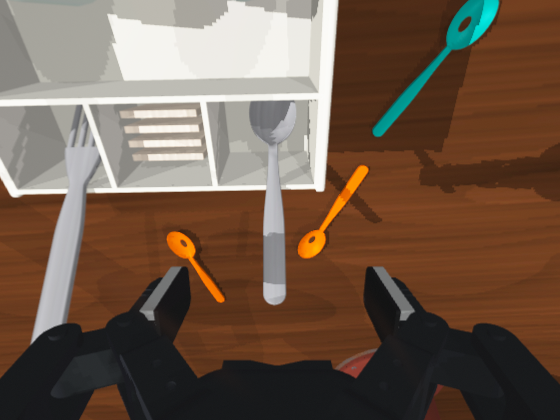

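Call:
carry_out --moves '[[[0,0,0,0,0,0.4,1],[0,0,0,0,0,0.36,1],[0,0,0,0,0,0,1],[0,0,0,0,0,0,0.3],[0,0,0,0,0,0,0.3],[0,0,0,0,0,0,0]]]'

```text
time: 3.83
tool_pos: [0.4911, 0.1799, 0.1722]
tool_rot: [-0.088, -0.675, 0.726, 0.095]
contact_force: [-0.7, -0.6, 0.3]
gripper_width: 0.602
```

Call:
carry_out --moves '[[[0,0,0,0,0,0,-0.2],[0,0,0,0,0,0,-0.4],[0,0,0,0,0,0,-1],[0,0,0,0,0,0,-1],[0,0,0,0,0,0,-1],[0,0,0,0,0,0,-1],[0,0,0,0,0,0,-1],[0,0,0,0,0,0,-1]]]'

```text
time: 4.5
tool_pos: [0.4904, 0.1798, 0.1711]
tool_rot: [-0.089, -0.675, 0.726, 0.096]
contact_force: [-0.0, -0.7, 1.3]
gripper_width: 0.12
```

```bash
python3 - <<'E'
from h import *
s=state(); print(T(s),s["gripper_width"],s["contact_force"]); f=snap("wrist","w3")
E
```

```text
[[-7.36544108e-02 -9.63366623e-01 -2.57875508e-01  4.90384475e-01]
 [-9.97283824e-01  7.11608034e-02  1.90030050e-02  1.79757782e-01]
 [ 4.37675513e-05  2.58574728e-01 -9.65991257e-01  1.71097157e-01]
 [ 0.00000000e+00  0.00000000e+00  0.00000000e+00  1.00000000e+00]] 0.11975871401905375 [-0.01606927 -0.67831253  1.26287666]
```

View pics/w3.png

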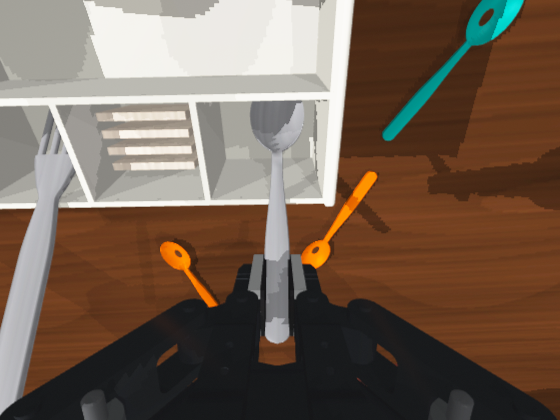

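Call:
carry_out --moves '[[[0,0,0,0,0,0,-1],[0,0,0,0,0.13,-0.22,-1],[0,0,0,0,0.13,-0.22,-1],[0,0,0,0,0.13,-0.22,-1],[0,0,0,0,0.13,-0.22,-1]]]'

```text
time: 4.97
tool_pos: [0.4791, 0.1807, 0.2117]
tool_rot: [-0.088, -0.675, 0.726, 0.095]
contact_force: [0.7, -0.5, -0.9]
gripper_width: 0.123
```

Call:
carry_out --moves '[[[0,0,0,0,0.13,-0.22,-1],[0,0,0,0,0.13,-0.22,-1],[0,0,0,0,0.2,-0.33,-1],[0,0,0,0,0.2,-0.33,-1],[0,0,0,0,0.2,-0.33,-1],[0,0,0,0,0.13,-0.22,-1],[0,0,0,0,0.1,-0.2,-1],[0,0,0,0,0,0,-1]]]'

```text
time: 5.63
tool_pos: [0.4569, 0.1825, 0.2956]
tool_rot: [-0.087, -0.675, 0.726, 0.095]
contact_force: [0.0, -0.0, 0.1]
gripper_width: 0.122
```

```bash
python3 - <<'E'
from h import *
s=state(); print(T(s),s["gripper_width"],s["contact_force"]); f=snap("wrist","w4"); g=snap("side","s4")
E
```

```text
[[-0.07337991 -0.96427506 -0.25453682  0.45693181]
 [-0.99730348  0.07067488  0.01976929  0.18252155]
 [-0.00107367  0.25530112 -0.96686099  0.29555502]
 [ 0.          0.          0.          1.        ]] 0.12231503235397073 [ 0.01445121 -0.0145217   0.09251437]
```

View pics/w4.png

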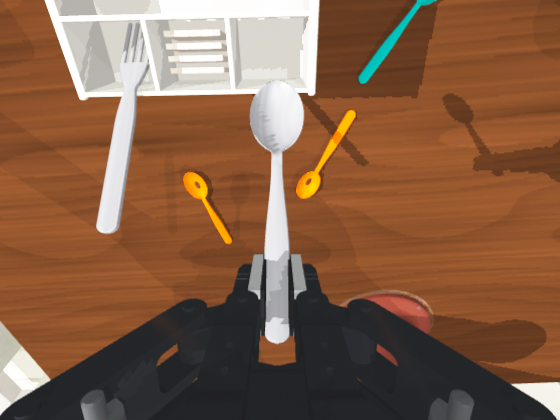

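View pics/s4.png

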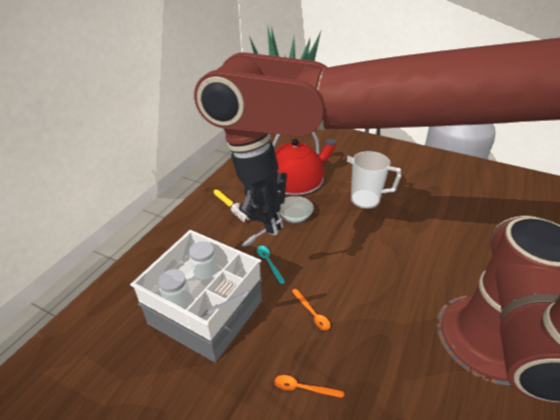

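```bash
cat > sp.py <<'E'
from h import *
def spoon(f):
    z=f["z_map"]; C=cloud(f); He=np.array(f["hand_eye"]); 
    Tw=f["W"]@np.linalg.inv(He); Q=(C-Tw[:3,3])@Tw[:3,:3]
    # spoon seen in tool frame: |x|<.02, y<-.0, band
    v,u=np.mgrid[:420,:560]
    m=(np.abs(Q[...,0])<.02)&(Q[...,1]<-.008)&(Q[...,1]>-.125)&(np.abs(Q[...,2])<.11)&(u>240)&(u<312)&(v<262)&(z>0)
    q=Q[m]; h=q[(q[:,1]>-.045)]
    l=cv2.fitLine(h.astype(np.float32),cv2.DIST_HUBER,0,.002,.005).ravel(); d=l[:3]*(-np.sign(l[1]))
    return Tw,q,d,l[3:],m
E
python3 - <<'E'
from sp import *
f=load("w4"); Tw,q,d,c,m=spoon(f)
print(len(q),"dir tool",d,c,"world dir",Tw[:3,:3]@d)
tip=q[np.argmin(q[:,1])]; print("tip tool",tip,"world",Tw[:3,:3]@tip+Tw[:3,3])
for y in np.arange(-.12,0,.01):
    k=np.abs(q[:,1]-y)<.003; 
    if k.sum(): print(round(y,3),k.sum(),np.median(q[k],0),q[k][:,0].min(),q[k][:,0].max())
E
```

```text
5166 dir tool [-0.00420709 -0.82423097  0.56623805] [ 5.2878383e-04 -2.3495171e-02  3.2060569e-05] world dir [ 0.65096565 -0.04286256 -0.75789606]
tip tool [-0.00093074 -0.09857851  0.05389319] world [0.53833911 0.17754818 0.21828159]
-0.1 38 [ 0.00027811 -0.09761401  0.05271757] -0.005120331698960857 0.005639223200229544
-0.09 463 [ 0.00027075 -0.08987579  0.05096838] -0.013226308416913865 0.01426002105274219
-0.08 552 [ 0.00027483 -0.0800923   0.04658924] -0.014745579606590545 0.015819737399025306
-0.07 538 [ 0.00028693 -0.07007004  0.03992062] -0.013924707721807992 0.014495704914447712
-0.06 232 [ 0.00031263 -0.06098644  0.02919944] -0.00861470640057567 0.008681470048168796
-0.05 141 [ 0.00034526 -0.04984886  0.01826014] -0.002383468300443706 0.0035624449785455585
-0.04 193 [ 0.00035552 -0.03989455  0.01120402] -0.0033386425293412784 0.00454007198970972
-0.03 262 [ 0.0003682  -0.02980427  0.0043488 ] -0.004742553047171216 0.0055147367215953305
-0.02 330 [ 0.00038529 -0.0199285  -0.00258655] -0.0051964181776732775 0.0064086625189613625
-0.01 375 [ 0.00039498 -0.0110212  -0.00829558] -0.011129967072984004 0.012427217374041571
```

Call:
carry_out --moves '[[[0,0,0,0,0,-0.2,-1],[0.5,0,0,0,0,0,-1],[0.9,0,0,0,0,0,-1],[1,0,0,0,0,0,-1],[1,0,0,0,0,0,-1],[1,0,0,0,0,0,-1],[1,0,0,0,0,0,-1],[1,0,0,0,0,0,-1]]]'

```text
time: 6.4
tool_pos: [0.4586, 0.182, 0.3008]
tool_rot: [0.102, -0.673, 0.725, -0.11]
contact_force: [0.0, -0.3, -0.6]
gripper_width: 0.128
```

Call:
carry_out --moves '[[[1,0,0,0,0,0,-1],[1,0,0,0,0,0,-1],[1,0,0,0,0,0,-1],[0.5,0,0,0,0,0,-1],[0,0,0,0,0,0,-1],[0,0,0,0,0,0,-1]]]'

```text
time: 6.9
tool_pos: [0.458, 0.1822, 0.3]
tool_rot: [0.201, -0.65, 0.7, -0.217]
contact_force: [-0.2, -0.5, -0.2]
gripper_width: 0.123
```

```bash
python3 - <<'E'
from sp import *
s=state(); Tw=T(s); print(Tw,s["gripper_width"],s["joint_pos"],s["time"])
f=snap("wrist","w5"); _,q,d,c,m=spoon(f); print("dir",d, "world",Tw[:3,:3]@d)
b=np.array([.0003,-.079,.0387]); print("bowl",Tw[:3,:3]@b+Tw[:3,3])
# yaw needed so spoon points radial at the dish
dw=Tw[:3,:3]@d; az=np.degrees(np.arctan2(dw[1],dw[0])); print("az",az)
g=np.array([.583,-.187,.125]); Ry=R.from_euler("z",-17-az,degrees=True).as_matrix()
print("rotvec tool deg",Tw[:3,:3].T@np.array([0,0,-17-az]))
Rn=Ry@Tw[:3,:3]; t=g-Rn@b; print("TCP goal",t,"shift in rotated tool",Rn.T@(t-Tw[:3,3]))
E
```

```text
[[-7.31619290e-02 -8.23148147e-01  5.63093651e-01  4.57989291e-01]
 [-9.97319979e-01  6.01372799e-02 -4.16697345e-02  1.82209189e-01]
 [ 4.37444249e-04 -5.64633186e-01 -8.25341852e-01  3.00033479e-01]
 [ 0.00000000e+00  0.00000000e+00  0.00000000e+00  1.00000000e+00]] 0.12265936581272383 [ 0.3638135  -0.67400751  2.1547153  -0.26902228  1.12066665  2.05797551] 6.9
dir [-0.00570077 -0.82348347  0.56731164] world [ 0.99771556 -0.06747629 -0.00326244]
bowl [0.54478777 0.17554653 0.3126989 ]
az -3.869066722435957
rotvec tool deg [-5.74405125e-03  7.41416070e+00  1.08375088e+01]
TCP goal [ 0.4999846  -0.16079292  0.11233458] shift in rotated tool [ 0.31484859 -0.01133918  0.23534383]
```

View pics/w5.png

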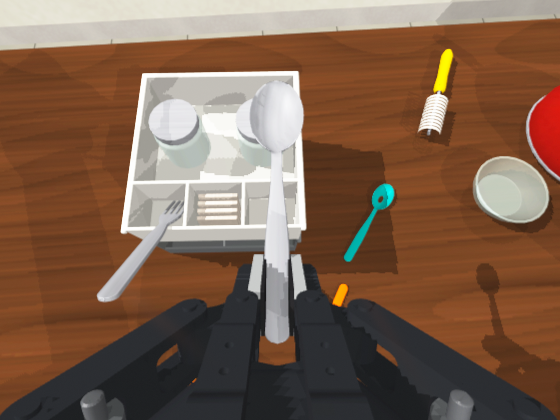

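Call:
carry_out --moves '[[[0,0.49,0.72,0,0,0,-1],[0,0.49,0.72,0,0,0,-1],[0,0.49,0.72,0,0,0,-1],[0,0,0,0.4,0,0,-1],[0,0,0,0.8,0,0,-1],[0,0,0,0.8,0,0,-1],[0,0,0,0.8,0,0,-1],[0,0,0,0.8,0,0,-1]]]'

```text
time: 7.62
tool_pos: [0.4156, 0.0439, 0.3013]
tool_rot: [0.176, -0.567, 0.769, -0.238]
contact_force: [0.2, -1.1, -0.7]
gripper_width: 0.122
```

Call:
carry_out --moves '[[[0,0,0,0.8,0,0,-1],[0,0,0,0.8,0,0,-1],[0,0,0,0.8,0,0.2,-1],[0,0,0,0.8,0,0.4,-1],[0,0,0,0.5,0,0.6,-1],[0,0,0,0.3,0,0.6,-1],[0,0,0,0,0,0.5,-1],[0,0,0,0,0,0,-1]]]'

```text
time: 8.28
tool_pos: [0.4362, -0.1231, 0.2217]
tool_rot: [0.168, -0.566, 0.773, -0.231]
contact_force: [-0.7, -0.6, -1.9]
gripper_width: 0.119
```

```bash
cat > ch.py <<'E'
import sys
from sp import *
n=sys.argv[1]
s=state(); Tw=T(s); print(Tw,s["gripper_width"],s["joint_pos"],s["time"],s["contact_force"])
f=snap("wrist","w"+n); _,q,d,c,m=spoon(f); print("dir",d, "world",Tw[:3,:3]@d, "tip",q[np.argmin(q[:,1])])
b=np.array([.0003,-.079,.0387]); B=Tw[:3,:3]@b+Tw[:3,3]; print("bowl",B)
g=np.array([.583,-.187,.125]); print("shift tool",Tw[:3,:3].T@(g-B), "cross-tilt deg",np.degrees(np.arcsin(Tw[2,0])))
snap("scene","c"+n); snap("side","s"+n)
E
python3 ch.py 6
```

```text
[[-0.30341731 -0.79718727  0.52194865  0.43615128]
 [-0.95285605  0.25280602 -0.16779291 -0.12312704]
 [ 0.00181061 -0.54825321 -0.83631043  0.22170817]
 [ 0.          0.          0.          1.        ]] 0.11931300896745567 [-0.50665185 -0.86175168  2.37453372  0.12242452  1.06053559  1.34325336] 8.2833 [-0.68319294 -0.59362528 -1.87653774]
dir [-0.00497955 -0.8240729   0.5664619 ] world [ 0.95411534 -0.29863409 -0.02194642] tip [-0.00026101 -0.09832991  0.05264738]
bowl [ 0.51923746 -0.14987815  0.2326555 ]
shift tool [ 0.01583019 -0.00119283  0.12954297] cross-tilt deg 0.10374050721981248
```

View pics/w6.png

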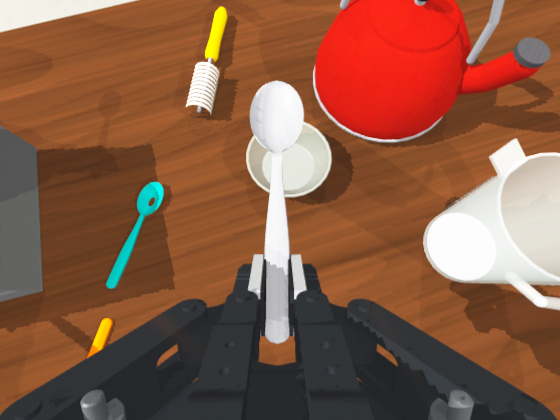

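View pics/s6.png

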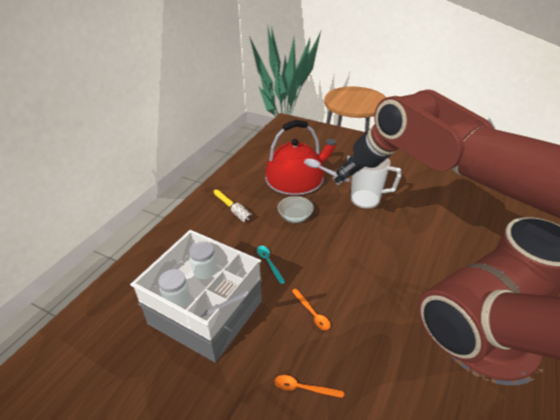

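Call:
carry_out --moves '[[[0.1,0,0,0.1,0,0.4,-1],[0.1,0,0,0.1,0,0.6,-1],[0,0,0,0.1,0,0.7,-1],[0,0,0,0,0,0.7,-1],[0,0,0,0,0,0.5,-1],[0,0,0,0,0,0.2,-1],[0,0,0,0,0,0,-1],[0,0,0,0,0,0,-1]]]'

```text
time: 9.1
tool_pos: [0.5015, -0.1546, 0.1261]
tool_rot: [0.176, -0.565, 0.769, -0.243]
contact_force: [-0.0, 0.2, -0.1]
gripper_width: 0.121
```

```bash
python3 ch.py 7
```

```text
[[-0.2988902  -0.78368057  0.54452678  0.50146746]
 [-0.95427934  0.24309264 -0.1739451  -0.15456372]
 [ 0.00394694 -0.57162115 -0.82050819  0.12606127]
 [ 0.          0.          0.          1.        ]] 0.12117057054481842 [-0.49923431 -0.49865438  2.34331386  0.16762813  0.70388608  1.27906098] 9.1 [-0.03877515  0.17932542 -0.11920465]
dir [-0.00517081 -0.82356846  0.56719327] world [ 0.95581203 -0.29392953  0.00536202] tip [-0.00026575 -0.09842612  0.05354719]
bowl [ 0.58436174 -0.18078599  0.13946686]
shift tool [0.00627981 0.00782616 0.01220957] cross-tilt deg 0.22614370104946535
```

View pics/w7.png

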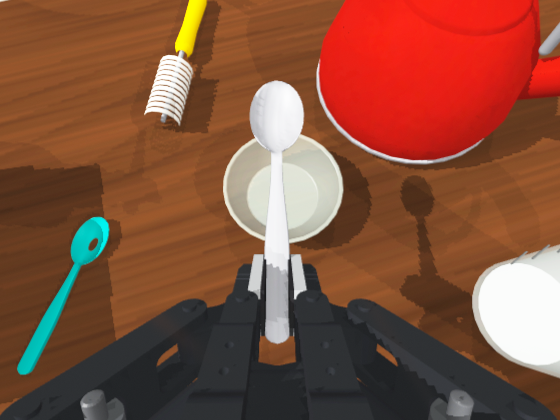

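View pics/c7.png

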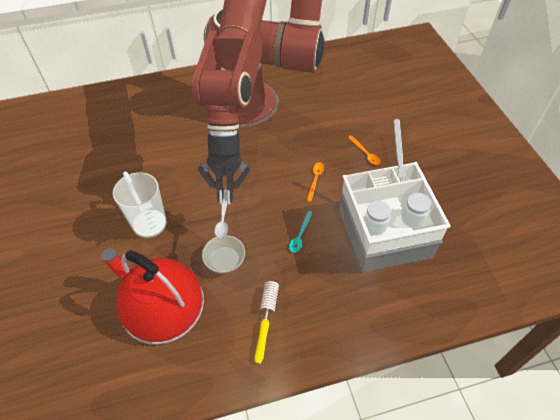

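Call:
carry_out --moves '[[[0,0,0,0.08,0.1,0.15,-1],[0,0,0,0.08,0.1,0.15,-1],[0,0,0,0,0,0,-1],[0,0,0,0,0,0,-1],[0,0,0,0,0,0,-1],[0,0,0,0,0,0,-1]]]'

```text
time: 9.75
tool_pos: [0.499, -0.1611, 0.1102]
tool_rot: [0.175, -0.565, 0.769, -0.242]
contact_force: [0.7, 0.4, -0.8]
gripper_width: 0.122
```

```bash
python3 ch.py 8; python3 - <<'E'
from sp import *
f=load("w8")
th=np.linspace(0,2*np.pi,60); P=np.array([proj(f,[.583+.055*np.cos(t),-.187+.055*np.sin(t),.035]) for t in th]).astype(np.int32)
im=f["frame"][:,:,::-1].copy(); cv2.polylines(im,[P],True,(0,255,0),1); cv2.imwrite("pics/w8o.png",im)
for n in("scene","side"):
    f=load(("c" if n=="scene" else "s")+"8"); 
    B=[.583,-.187,.125]; im=f["frame"][:,:,::-1].copy(); u,v=proj(f,B).astype(int); cv2.circle(im,(u,v),2,(0,255,0),-1); u=max(u,50)
    cv2.imwrite(f"pics/{n}8o.png",cv2.resize(im[v-50:v+50,u-60:u+60],None,fx=6,fy=6))
    D=cloud(f);
    a=load(n+"0"); A=cloud(a)
E
```

```text
[[-0.30033184 -0.78396722  0.54331961  0.49896043]
 [-0.95382757  0.24462911 -0.17426866 -0.16114894]
 [ 0.00370912 -0.57057165 -0.82123945  0.11015628]
 [ 0.          0.          0.          1.        ]] 0.12229556703283068 [-0.51806795 -0.47227911  2.3545939   0.19035542  0.67105968  1.24316068] 9.75 [ 0.68788747  0.42061398 -0.80070466]
dir [-0.0051034  -0.8226378   0.56854284] world [ 0.95535425 -0.29545259  0.00244506] tip [-0.0002647  -0.09841076  0.05340456]
bowl [ 0.58183021 -0.18750499  0.12345059]
shift tool [-0.00082725 -0.0016776  -0.00072487] cross-tilt deg 0.21251754010755
```

View pics/w8o.png

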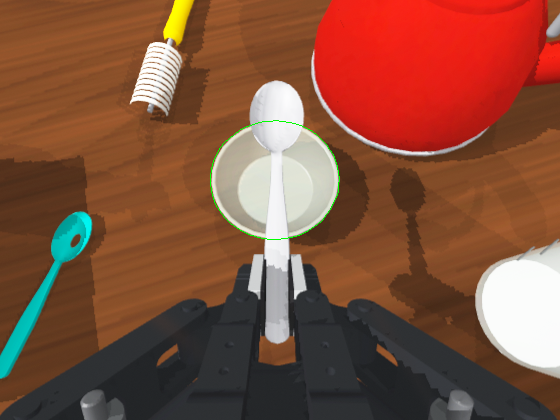

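View pics/scene8o.png

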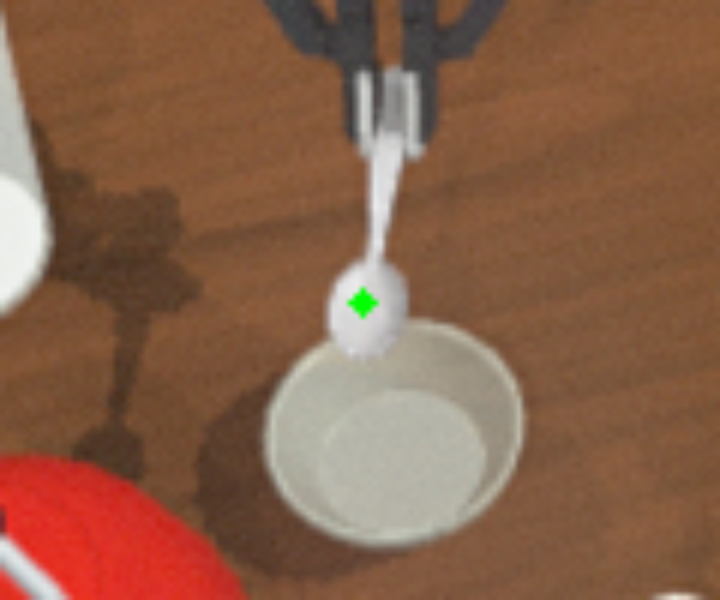

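View pics/side8o.png

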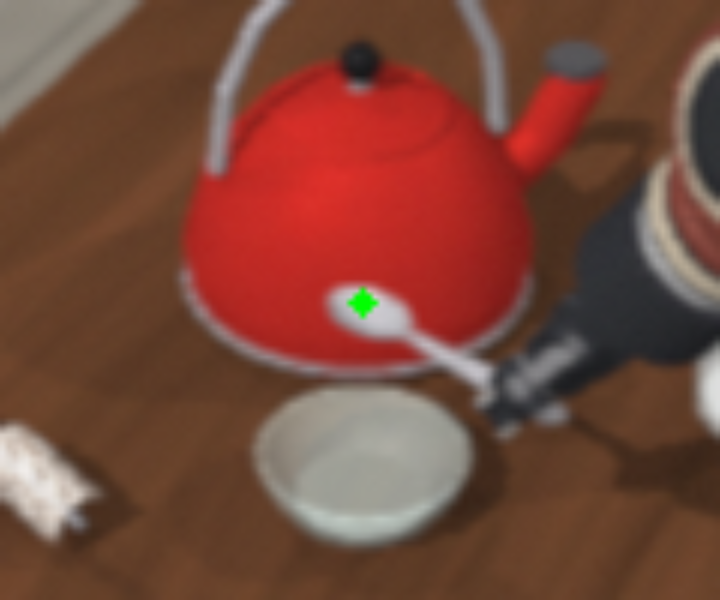

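```bash
python3 - <<'E'
from sp import *
a=load("scene0")["frame"].astype(int);b=load("c8")["frame"].astype(int)
for n,(x0,y0,x1,y1) in dict(fork=(390,115,420,175),jug=(110,170,168,240),kettle=(100,245,205,345),brush=(250,280,282,365),dishrim=(203,245,246,275)).items():
    d=np.abs(a-b).max(2)[y0:y1,x0:x1]; print(n,(d>50).sum(),d.size)
s=state();print(s["joint_vel"].round(3),s["time"],s["gripper_width"]); ticket.job_done()
E
```

```text
fork 0 1800
jug 0 4060
kettle 0 10500
brush 0 2720
dishrim 0 1290
[0.    0.004 0.002 0.001 0.001 0.001] 9.9 0.12178872755647911
the job is handed in; nothing more can be done
```

The job is handed in at 9.9 s: I gripped the steel teaspoon by its handle in the −y compartment, drew it up, turned it level and am holding it still over the small glass dish.

**Last checks:**
- **Position:** the middle of the bowl was at about (0.582, −0.188, 0.123) m. That is within 2 mm sideways of the measured dish centre (0.583, −0.187), and about 88 mm above the dish rim. All three camera views agreed with this.
- **Level:** the spoon was level to about 0.2° along and across, with the hollow facing up.
- **Grip:** the opening was steady at 0.122, which reads about 10 mm rather than the handle's 12.5 mm. The spoon did not slip in any of the later pictures.
- **Other things:** the fork, jug, kettle, brush and dish showed no change between the first and last scene pictures.

No check failed. The two fixed cameras differed by 4–5 mm on the starting handle position and the dish centre, so I used the middle value for each. The wrist camera then confirmed both.

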